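# Zero the point dial, then three clicks back

## Robot

A 7-joint arm with a two-finger parallel gripper is mounted at the origin on the work surface. World frame = base frame: x ahead of the robot, y to its left, z up, the work surface at z = 0. Lengths are in mm, angles in rad, forces in N, time in s.
With the tool pointing down it reaches from about 400 to 900 mm from the base axis. Payload 5.5 kg.
Tool frame: the origin (TCP) lies on the mounting face of the last link; the fingertips stand 173 mm ahead of it and the grasp point (between the pads) lies 155 mm ahead of it; z points along the fingers, y is the line along which they close (so a half turn about z gives the same grasp; the last joint's range is limited). The gripper opens to 85 mm and grips with 20 to 120 N. Pads are 22 mm wide; open, the fingers measure 114 mm over their backs; the gripper's body (76 mm by 85 mm) begins 54 mm behind the grasp point. The pads swing forward as they close: fully open they stand 13 mm farther back than shut.
Start: joints at [-1.02, 0.501, -0.427, 1.55, 0.221, 1.138, -0.21], TCP at [184.465, 623.273, 404.71] pointing down, gripper open.
Joint ranges: [-2.88, 2.88], [-0.31, 2.03], [-1.54, 1.56], [0.2, 2.42], [-1.41, 4.55], [0.19, 2.02], [-2.57, 2.57]. Speed limits (rad/s): [2.57, 2.57, 3.14, 3.14, 3.14, 3.14, 3.14].

## Interface

Orientations are given as a unit quaternion [x, y, z, w].
In Python, from workcell import sense, read_camera, job_done, find_in, trace gives the robot as it stands. The module is installed in compiled form; this text tells all that it offers.
- The arm moves only by the tool send_rows, never from a script. Its argument "deltas" is one flat list of numbers, 7 for each row, row after row: the shift along the world's x, y, z in cm, then the turn, a rotation vector about the world's x, y, z in degrees, then the opening, from -1 (shut) to 1 (fully open). In form: [dx, dy, dz, rx, ry, rz, fingers, dx, dy, dz, rx, ry, rz, fingers, ...]. A call has 1 to 12 rows; each row shifts and turns the commanded pose from where the row before left it; what a row does not reach is not made up. A row lasts 1/8 s, in which the tool goes at most 62.5 mm and 10.7 degrees, less where a joint would pass 70% of its speed; a pose out of reach is approached as far as the arm can. A call is refused whole if a number of a shift passes 6.25 or a number of a turn 10.7, either way. A call with a gripper value outside its range is refused whole. The fingers move at their own pace and stop on an object; the grip force is fixed at half the most. Time passes only in rows, so rows that do not move let the fingers close. It gives the time, the measured TCP pose, the force, the opening and the grip force at its end, in the units of the state.
- sense(): the state, without advancing time (a new reading comes with each control period).
- read_camera(name): name is "side" or "top"; returns a dict with "color" (480x640x3 uint8, red, green, blue), "camera_matrix" (3x3 intrinsics, pixels), "dist_coeffs" ([k1, k2, p1, p2, k3] as OpenCV has them; the pictures are not rectified), "R" (3x3) and "t" (3): a world point X has camera coordinates R X + t. Camera axes: x right, y down, z forward; pixel columns grow to the right and rows downward; lengths in mm; the calibration is good to about 2 mm. A picture is of the moment at which its call begins. There is no depth.
- job_done(): hands the job in; it is judged then, once.
Trained networks look in a picture, given as the dict that the camera call returned (one of the last four; its "shot" number tells which), for a name from the list of things; names that differ only in an ending like _2 or _b are one class to them, and where a whole thing is asked for, a point or a joint stands for the part that bears it (a point fixed in the world has none). Each returns a list of dicts, best first, with "p" (0 to 1); they miss things now and then, are a little off and sometimes report something else, mostly with a low value. They report only what shows in the picture. A call takes as long as a camera call. They do not tell look-alikes from the thing itself.
- find_in(picture, thing): "point" ([x, y, z] in mm, in world coordinates, good to about 4 mm: the middle of the surface that is visible of it).
- trace(picture, thing): "region" (480x640 bool, what is visible of it).
The state is a dict: "clock": time; "q": joint angles; "joint_vel": joint speeds; "tau": joint torques, N m; "tool_pos": TCP position; "tcp_rot": TCP orientation; "ft_force": force on the tool from outside, world axes, zero at the start; "moment": the same for the moment, N m; "opening": opening from 0.0 (shut) to 1.0 (fully open); "gripper_force": force on a finger pad.
Only numpy, scipy, OpenCV 4.12 (cv2) and the standard library are available. Lean on these libraries where they do the work, as an engineer would, in place of code of your own. Each camera call takes 0.05 s, during which the arm holds its last target. There are 200 camera calls.

## Task

Two electric pencil sharpeners stand on the desk, one green and one grey, each with a black point dial on top. On the green one, turn the dial anticlockwise (seen from above) until it comes up against its stop at the red mark, then turn it back clockwise by three clicks and let go. Leave the grey sharpener's dial as it is set.

Things in the scene. Friction and masses are not known exactly. Their poses are not given: they have to be found in the camera images.
- green_sharpener: The green sharpener: a rounded green box, 120 (x) x 90 (y) mm, 85 mm high, fixed to the desk. Origin: centre of its underside. The dial's vertical axis stands 10 mm from the centre towards +x. The dial on its flat top: a black disc, 62 mm across, top face 94 mm above the desk, with an upright black grip bar across its middle, 56 mm long, 16 wide, standing 26 above the disc.
- green_grip (a point): Point on the axis of the green dial at the height to grip: 22 mm above the disc's top face, 4 mm below the top of the bar, 116 mm above the desk. It turns with the dial: x runs along the bar, y across it, z up; the bar's pointer end, with a white line on top, is at -x. One grasp across the bar serves the whole job.
- green_dial (a joint): Green dial's angle in rad: 0 at the stop (pointer at the red mark), growing clockwise seen from above; far stop at 2.09. Real sprung clicks every 24 deg (0.419 rad): 0, 0.419, 0.838, 1.257 ..., a white mark beside each; turning takes about 0.05 N m, and let go between clicks it usually springs to the nearer one. Starts 0.4 to 1.5 from the stop.
- grey_pointer (a point): Pointer end, at the top of the grip bar, of the grey sharpener's dial. That sharpener is the same as the green one but for its grey box. This point lies 28 mm out from its dial's axis and 120 mm above the desk; the grey dial stays as it is.
Things that resemble listed ones, but are neither listed nor needed, are in the scene too. Of the things that look like the green_sharpener, the largest one is meant.

How it is judged (in metres and radians):
On the way:
1. the green dial is turned to its stop at the red mark (value of joint green_dial below 0.14 rad), for 0.1 s.
At the end, for the whole second after the job is handed in: After having been at its stop (within 8 degrees), the green dial rests three clicks (72 degrees) clockwise from the stop, within 10 degrees; the grey dial's pointer end is within 8 mm of where it was (value of joint green_dial between 1.077 and 1.437 rad and velocity of joint green_dial between -0.1 and 0.1 rad/s and distance of grey_pointer from where it was at the start of the episode below 0.008 m); the robot touches nothing.
It fails at once if the grey sharpener's dial is turned (distance of grey_pointer from where it was at the start of the episode above 0.008 m).
It also fails if it takes over 32 s, if anything falls off the work surface, if the arm or the gripper's body presses on something with over 40 N, if the wrist force passes 120 N, or if a joint passes its speed limit or range.

## Working session

There is one attempt and no reset: what is moved stays moved. The work goes in short steps, Python scripts to look and compute and a tool call to move; the robot and the scene stay as the last step left them, time stands still between calls to the robot, and variables do not carry over. Pictures are saved under pics/ and viewed, at most 10 in all, crops included, and the job is handed in when it is done.

Besides the shell and the picture viewer there is one more tool, called after "Emit:" by a JSON object that holds its "name" and its "arguments". send_rows: Moves the arm, as the interface text tells. Its arguments: {"type":"object","properties":{"deltas":{"type":"array","items":{"type":"number"}}},"required":["deltas"]}

```bash
mkdir -p pics; python3 - <<'E'
from workcell import *
import cv2,numpy as np
s=sense();print({k:np.round(s[k],3).tolist() for k in s})
for n in("top","side"):
    p=read_camera(n);cv2.imwrite(f"pics/{n}0.png",p["color"][:,:,::-1])
    for t in("green_sharpener","green_grip","grey_pointer"):
        print(n,t,[(np.round(d["point"]).tolist(),round(d["p"],2)) for d in find_in(p,t)])
E
```

```text
{'clock': 0.0, 'q': [-1.02, 0.502, -0.427, 1.551, 0.221, 1.138, -0.21], 'joint_vel': [-0.0, 0.002, -0.0, -0.001, -0.001, -0.0, -0.001], 'tau': [0.001, -56.952, -5.816, -28.094, 0.011, 0.012, -0.0], 'tool_pos': [184.474, 622.908, 403.66], 'tcp_rot': [0.143, 0.99, -0.001, -0.0], 'ft_force': [-1.013, -0.041, -0.075], 'moment': [0.023, 0.017, 0.005], 'gripper_force': 0.0, 'opening': 0.999}
top green_sharpener [([479.0, -103.0, 52.0], 0.86), ([478.0, -226.0, 86.0], 0.74), ([330.0, -233.0, 57.0], 0.67)]
top green_grip [([338.0, -241.0, 64.0], 0.92), ([494.0, -232.0, 96.0], 0.71), ([494.0, -100.0, 67.0], 0.59)]
top grey_pointer [([599.0, 210.0, 92.0], 0.91)]
side green_sharpener [([317.0, -255.0, 55.0], 0.72), ([469.0, -121.0, 53.0], 0.64), ([450.0, -251.0, 77.0], 0.57), ([489.0, -239.0, 96.0], 0.55)]
side green_grip [([330.0, -243.0, 64.0], 0.92), ([490.0, -246.0, 94.0], 0.87), ([487.0, -103.0, 66.0], 0.67)]
side grey_pointer [([598.0, 205.0, 99.0], 0.72)]
```

View pics/top0.png

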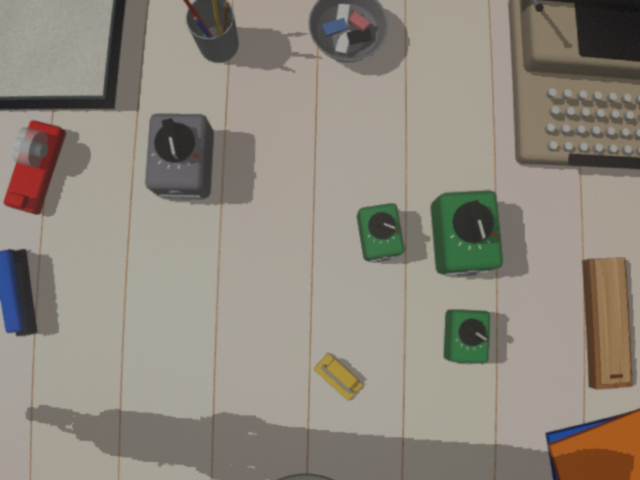

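View pics/side0.png

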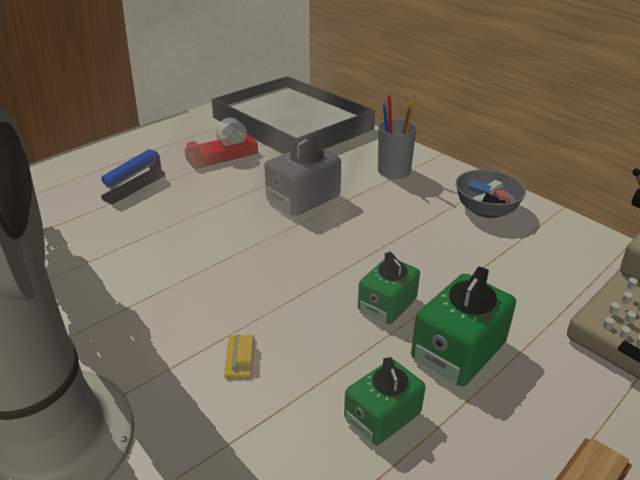

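```bash
cat >h.py <<'E'
from workcell import *
import cv2,numpy as np
def ortho(p,cx,cy,z,half=70,n=560):
    g=np.linspace(half,-half,n)
    Y,X=np.meshgrid(cy+g,cx+g)
    P=np.stack([X,Y,np.full_like(X,z)],-1).reshape(-1,3).astype(float)
    uv,_=cv2.projectPoints(P,cv2.Rodrigues(np.array(p["R"]))[0],np.array(p["t"],float),np.array(p["camera_matrix"]),np.array(p["dist_coeffs"]))
    m=uv.reshape(n,n,2).astype(np.float32)
    im=cv2.remap(p["color"],m[...,0],m[...,1],cv2.INTER_CUBIC)[:,:,::-1].copy()
    for k in range(0,n,n//14): # ticks each 10 mm
        cv2.line(im,(k,0),(k,8 if k!=n//2 else 25),(0,0,255),1);cv2.line(im,(0,k),(8 if k!=n//2 else 25,k),(0,0,255),1)
    return im
E
python3 - <<'E'
from h import *
p=read_camera("top")
a=ortho(p,490,-235,120,70,392);b=ortho(p,490,-235,94,70,392)
cv2.imwrite("pics/o1.png",np.hstack([a,b]))
E
```

```text
(no output)
```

View pics/o1.png

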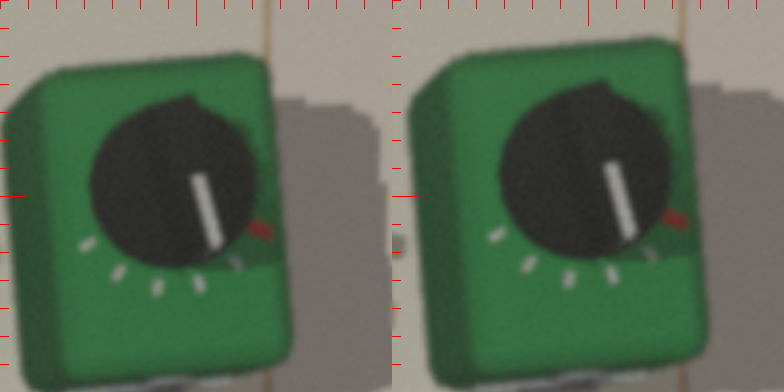

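Emit:
{"name": "send_rows", "arguments": {"deltas": [3.5, -3.5, 0, 0, 0, -7.5, 1, 3.5, -3.5, 0, 0, 0, -7.5, 1, 3.5, -3.5, 0, 0, 0, -7.5, 1, 3.5, -3.5, 0, 0, 0, -7.5, 1, 3.5, -3.5, 0, 0, 0, -7.5, 1, 3.5, -3.5, 0, 0, 0, -7.5, 1, 3.5, -3.5, 0, 0, 0, -7.5, 1, 3.5, -3.5, 0, 0, 0, -7.5, 1, 1, -4.4, 0, 0, 0, -7.5, 1, 1, -4.4, 0, 0, 0, -7.5, 1]}}

```text
clock: 1.7
tool_pos: [485.0, 253.8, 404.7]
tcp_rot: [0.718, 0.696, 0.0, 0.0]
ft_force: [-0.4, 0.4, -0.5]
opening: 0.996
gripper_force: 0.0
```

Emit:
{"name": "send_rows", "arguments": {"deltas": [1, -4.4, 0, 0, 0, -7.5, 1, 1, -4.4, 0, 0, 0, -7.5, 1, 1, -4.4, 0, 0, 0, -7.5, 1, 1, -4.4, 0, 0, 0, -7.5, 1, 1, -4.4, 0, 0, 0, -7.5, 1, 1, -4.4, 0, 0, 0, -7.5, 1, -0.9, -4.5, 0, 0, 0, -5.8, 1, -0.9, -4.5, 0, 0, 0, -5.8, 1, -0.9, -4.5, 0, 0, 0, -5.8, 1, -0.9, -4.5, 0, 0, 0, -5.8, 1, -0.9, -4.5, 0, 0, 0, -5.8, 1, 0, 0, 0, 0, 0, 0, 1]}}

```text
clock: 3.2
tool_pos: [497.8, -238.1, 405.2]
tcp_rot: [0.992, 0.122, -0.0, 0.001]
ft_force: [0.2, 1.1, -0.5]
opening: 0.997
gripper_force: 0.0
```

```bash
python3 - <<'E'
from h import *
from scipy.spatial.transform import Rotation as R
s=sense();m=R.from_quat(s["tcp_rot"]).as_matrix()
print(s["clock"],s["tool_pos"],np.degrees(np.arctan2(m[1,1],m[0,1])),m[:,2],np.round(s["q"],2))
p=read_camera("side");cv2.imwrite("pics/s1.png",p["color"][:,:,::-1])
for t in("green_sharpener","green_grip"):
    print(t,[(np.round(d["point"]).tolist(),round(d["p"],2)) for d in find_in(p,t)])
E
```

```text
3.2 [ 497.78344481 -238.09326046  405.15274911] -75.94117391358807 [ 1.51164611e-04 -2.46302621e-03 -9.99996955e-01] [ 0.04  0.31  0.43  1.82 -0.15  1.04 -0.79]
green_sharpener [([452.0, -248.0, 83.0], 0.87), ([314.0, -257.0, 56.0], 0.82)]
green_grip [([488.0, -109.0, 67.0], 0.96), ([333.0, -242.0, 64.0], 0.7), ([488.0, -245.0, 93.0], 0.62)]
```

View pics/s1.png

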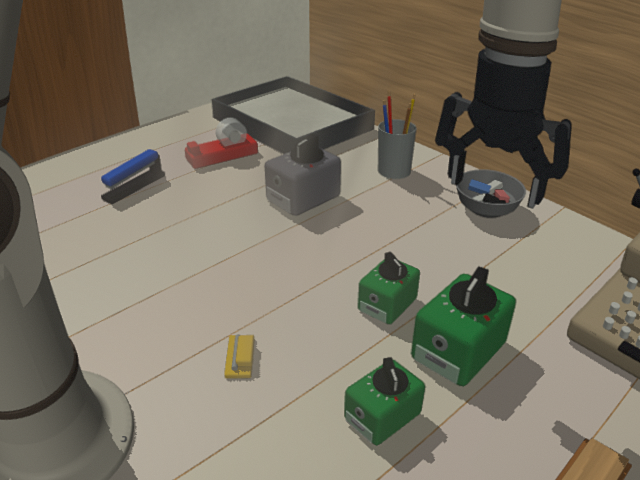

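```bash
python3 - <<'E'
from h import *
p=read_camera("side");o=ortho(p,498,-235,120,60,392);o2=ortho(p,498,-235,94,60,392)
cv2.imwrite("pics/o2.png",np.hstack([o,o2]))
E
```

```text
(no output)
```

View pics/o2.png

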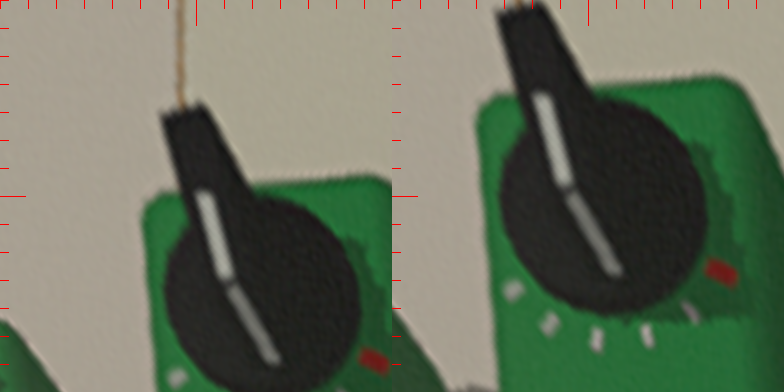

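Emit:
{"name": "send_rows", "arguments": {"deltas": [0, 0, -4, 0, 0, 0, 1, 0, 0, -4, 0, 0, 0, 1, 0, 0, 0, 0, 0, 0, 1, 0, 0, 0, 0, 0, 0, 1]}}

```text
clock: 3.9
tool_pos: [500.3, -233.2, 325.9]
tcp_rot: [0.992, 0.127, 0.001, 0.0]
ft_force: [0.5, 0.3, -0.4]
opening: 0.999
gripper_force: 0.0
```

Emit:
{"name": "send_rows", "arguments": {"deltas": [-0.1, -0.3, -2, 0, 0, 0, 1, 0, 0, -2, 0, 0, 0, 1, 0, 0, -1.5, 0, 0, 0, 1, 0, 0, 0, 0, 0, 0, 1, 0, 0, 0, 0, 0, 0, 1]}}

```text
clock: 4.53
tool_pos: [499.0, -237.0, 270.7]
tcp_rot: [0.992, 0.126, 0.001, 0.0]
ft_force: [0.6, 0.2, 0.1]
opening: 1.001
gripper_force: 0.0
```

```bash
python3 - <<'E'
from h import *
s=sense();print(s["tool_pos"],s["ft_force"])
p=read_camera("side");cv2.imwrite("pics/s2.png",cv2.resize(p["color"][160:400,360:600,::-1],None,fx=2.4,fy=2.4))
E
```

```text
[ 498.97535491 -236.95251895  270.69703809] [0.59279133 0.15404654 0.12828837]
```

View pics/s2.png

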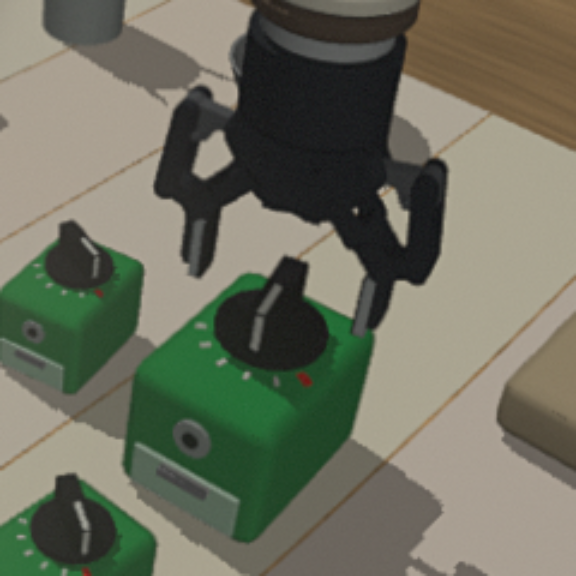

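The fingers straddle the bar of the large green dial (bar near (285,290) in the crop), one finger on each side. I'll close on it now.

Emit:
{"name": "send_rows", "arguments": {"deltas": [0, 0, 0, 0, 0, 0, -1, 0, 0, 0, 0, 0, 0, -1, 0, 0, 0, 0, 0, 0, -1, 0, 0, 0, 0, 0, 0, -1, 0, 0, 0, 0, 0, 0, -1, 0, 0, 0, 0, 0, 0, -1, 0, 0, 0, 0, 0, 0, -1, 0, 0, 0, 0, 0, 0, -1]}}

```text
clock: 5.58
tool_pos: [498.4, -236.4, 270.0]
tcp_rot: [0.992, 0.126, -0.0, -0.0]
ft_force: [-2.0, 2.1, 5.1]
opening: 0.17
gripper_force: 59.4
```

Emit:
{"name": "send_rows", "arguments": {"deltas": [0, 0, 0, 0, 0, 5, -1, 0, 0, 0, 0, 0, 5, -1, 0, 0, 0, 0, 0, 5, -1, 0, 0, 0, 0, 0, 5, -1, 0, 0, 0, 0, 0, 5, -1, 0, 0, 0, 0, 0, 5, -1, 0, 0, 0, 0, 0, 5, -1, 0, 0, 0, 0, 0, 5, -1, 0, 0, 0, 0, 0, 5, -1, 0, 0, 0, 0, 0, 2, -1, 0, 0, 0, 0, 0, 0, -1, 0, 0, 0, 0, 0, 0, -1]}}

```text
clock: 7.08
tool_pos: [498.3, -236.2, 270.0]
tcp_rot: [0.859, 0.512, 0.0, -0.001]
ft_force: [-2.2, 2.3, 5.9]
opening: 0.174
gripper_force: 59.7
```

```bash
python3 - <<'E'
from h import *
from scipy.spatial.transform import Rotation as R
s=sense();m=R.from_quat(s["tcp_rot"]).as_matrix()
print(np.degrees(np.arctan2(m[1,1],m[0,1])),s["tool_pos"],s["ft_force"],s["moment"],s["q"])
E
```

```text
-28.45949927552079 [ 498.32187166 -236.15637187  269.97651906] [-2.24935531  2.29314696  5.88515437] [0.62234892 0.53265803 0.12577669] [ 0.25465002  0.47161635  0.17405526  1.92249854 -0.11587598  0.7580073
 -0.00227519]
```

Emit:
{"name": "send_rows", "arguments": {"deltas": [0, 0, 0, 0, 0, 2, -1, 0, 0, 0, 0, 0, 2, -1, 0, 0, 0, 0, 0, 2, -1, 0, 0, 0, 0, 0, 0, -1, 0, 0, 0, 0, 0, 0, -1]}}

```text
clock: 7.7
tool_pos: [498.2, -236.4, 270.0]
tcp_rot: [0.833, 0.553, 0.001, -0.001]
ft_force: [-1.2, 4.1, 6.1]
opening: 0.175
gripper_force: 66.5
```

```bash
python3 - <<'E'
from h import *
from scipy.spatial.transform import Rotation as R
s=sense();m=R.from_quat(s["tcp_rot"]).as_matrix()
print(np.degrees(np.arctan2(m[1,1],m[0,1])),s["tool_pos"],s["ft_force"],s["moment"])
p=read_camera("side");cv2.imwrite("pics/s3.png",cv2.resize(p["color"][160:400,360:600,::-1],None,fx=2.4,fy=2.4))
E
```

```text
-22.803669104180777 [ 498.19184485 -236.35530611  270.00557069] [-1.20016086  4.05500389  6.08320807] [ 0.87923105  0.44634303 -1.74322627]
```

View pics/s3.png

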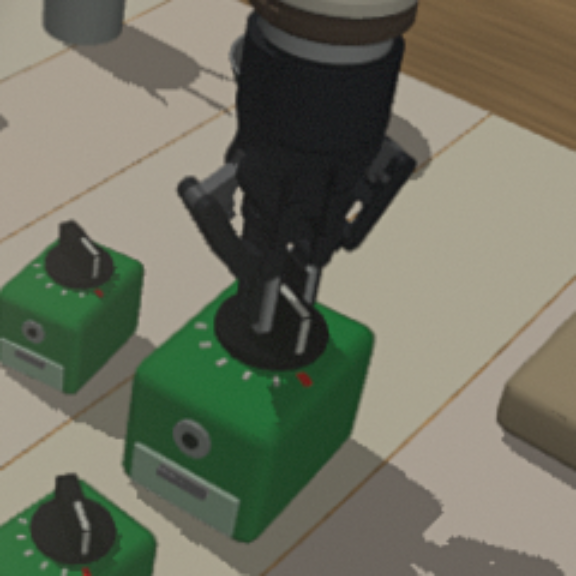

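Emit:
{"name": "send_rows", "arguments": {"deltas": [0, 0, 0, 0, 0, -6, -1, 0, 0, 0, 0, 0, -7, -1, 0, 0, 0, 0, 0, -7, -1, 0, 0, 0, 0, 0, -7, -1, 0, 0, 0, 0, 0, -7, -1, 0, 0, 0, 0, 0, -7, -1, 0, 0, 0, 0, 0, -7, -1, 0, 0, 0, 0, 0, -7, -1, 0, 0, 0, 0, 0, -7, -1, 0, 0, 0, 0, 0, -7, -1, 0, 0, 0, 0, 0, -7, -1, 0, 0, 0, 0, 0, 0, -1]}}

```text
clock: 9.25
tool_pos: [498.4, -236.5, 270.0]
tcp_rot: [0.997, -0.074, -0.0, -0.0]
ft_force: [-2.0, 2.0, 5.8]
opening: 0.174
gripper_force: 59.7
```

Emit:
{"name": "send_rows", "arguments": {"deltas": [0, 0, 0, 0, 0, 0, -1, 0, 0, 0, 0, 0, 0, -1]}}

```text
clock: 9.5
tool_pos: [498.4, -236.6, 270.0]
tcp_rot: [0.997, -0.074, -0.0, -0.0]
ft_force: [-1.9, 1.8, 6.0]
opening: 0.176
gripper_force: 59.7
```

```bash
python3 - <<'E'
from h import *
from scipy.spatial.transform import Rotation as R
s=sense();m=R.from_quat(s["tcp_rot"]).as_matrix()
print(np.degrees(np.arctan2(m[1,1],m[0,1])),s["tool_pos"],s["ft_force"],s["moment"])
p=read_camera("side");cv2.imwrite("pics/s4.png",cv2.resize(p["color"][160:400,360:600,::-1],None,fx=2.4,fy=2.4))
E
```

```text
-98.46644281048793 [ 498.4195501  -236.55833506  269.97335267] [-1.93222029  1.78896766  5.95612766] [3.32102866e-01 4.56654390e-01 2.84694264e-04]
```

View pics/s4.png

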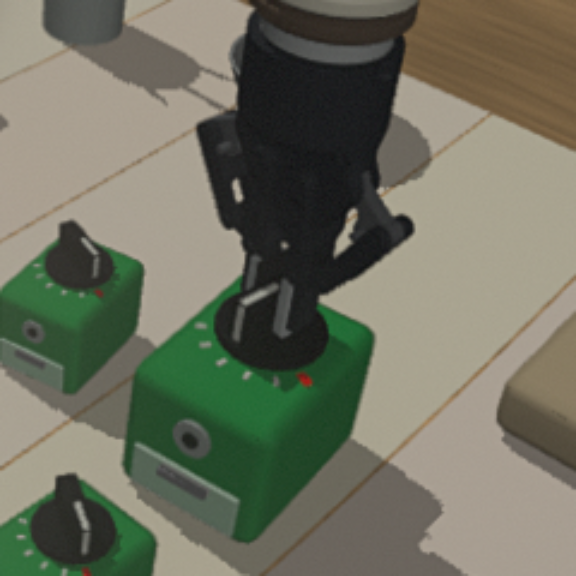

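The dial now points at the fourth mark (222,362), which is three clicks from red, and the twist moment is about zero. I'll release and rise.

Emit:
{"name": "send_rows", "arguments": {"deltas": [0, 0, 0, 0, 0, 0, 1, 0, 0, 0, 0, 0, 0, 1, 0, 0, 0, 0, 0, 0, 1, 0, 0, 0, 0, 0, 0, 1, 0, 0, 0, 0, 0, 0, 1, 0, 0, 0, 0, 0, 0, 1, 0, 0, 2, 0, 0, 0, 1, 0, 0, 4, 0, 0, 0, 1, 0, 0, 5, 0, 0, 0, 1, 0, 0, 4, 0, 0, 0, 1, 0, 0, 0, 0, 0, 0, 1]}}

```text
clock: 10.92
tool_pos: [499.4, -237.6, 423.4]
tcp_rot: [0.997, -0.074, 0.004, 0.001]
ft_force: [-1.5, -0.8, 0.4]
opening: 1.002
gripper_force: 0.0
```

Emit:
{"name": "send_rows", "arguments": {"deltas": [-4, 4, 0, 0, 0, 0, 1, -4, 5, 0, 0, 0, 0, 1, -2, 5, 0, 0, 0, 0, 1, 0, 5, 0, 0, 0, 0, 1, 0, 5, 0, 0, 0, 0, 1, 0, 0, 0, 0, 0, 0, 1, 0, 0, 0, 0, 0, 0, 1]}}

```text
clock: 11.8
tool_pos: [399.1, 1.8, 419.1]
tcp_rot: [0.997, -0.074, -0.001, 0.0]
ft_force: [0.4, 0.3, 0.8]
opening: 0.997
gripper_force: 0.0
```

```bash
python3 - <<'E'
from h import *
print(sense()["joint_vel"],sense()["clock"])
p=read_camera("top")
cv2.imwrite("pics/o3.png",np.hstack([ortho(p,490,-235,120,70,392),ortho(p,490,-235,94,70,392)]))
E
```

```text
[ 0.01848191 -0.00133229  0.02210521 -0.00816957  0.00085774  0.00199372
 -0.00356192] 11.8
```

View pics/o3.png

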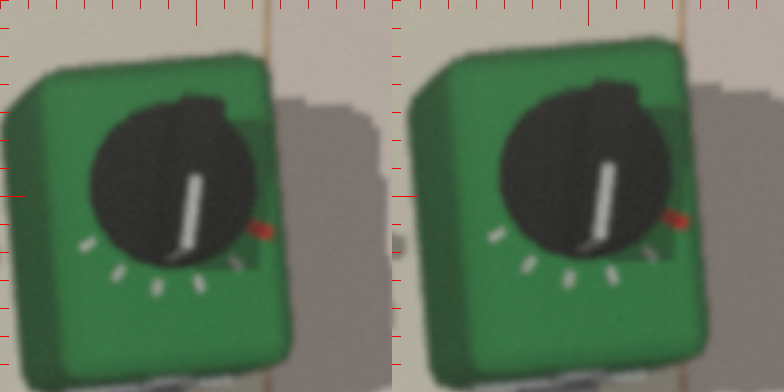

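```bash
python3 -c "
from workcell import *
print(job_done())"
```

```text
the job is handed in; nothing more can be done
None
```

I turned the green dial to its stop at the red mark, then back three clicks. The last picture shows it at about 69° (target 72°, ±10°). The grey dial was never approached, and I handed the job in at about 12 s with the gripper clear; no verdict came back.

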